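# Snap open and test the folding gourd cradle

## Robot

A 6-joint arm with a two-finger parallel gripper is mounted at the origin on the work surface. World frame = base frame: x ahead of the robot, y to its left, z up, the work surface at z = 0. Lengths are in m, angles in rad, forces in N, time in s.
With the tool pointing down it reaches from about 0.35 to 0.925 m from the base axis. Payload 6.4 kg.
Tool frame: the origin (TCP) lies at the very end of the fingers, on their centre line; the grasp point (between the pads) lies 19 mm behind it; z points along the fingers, y is the line along which they close (so a half turn about z gives the same grasp; the last joint's range is limited). The gripper opens to 94 mm and grips with 3 to 60 N. Pads are 16 mm wide; open, the fingers measure 119 mm over their backs; the gripper's body (75 mm by 177 mm) begins 78 mm behind the grasp point.
Start: joints at [-1.348, 0.245, 1.558, -0, 1.339, -0.174], TCP at [0.251, -0.6, 0.179] pointing down, gripper open.
Joint ranges: [-3.13, 3.13], [-1.02, 2.26], [0.13, 2.54], [-0.95, 4.09], [0.21, 2.88], [-2.74, 2.74]. Speed limits (rad/s): [2.57, 2.57, 3.14, 3.14, 3.14, 3.14].

## Interface

Orientations are given as a rotation vector (axis times angle).
In Python, from station import arm, get_image, camera_params gives the robot as it stands. Calls block until the motion is done:
- arm.move_ptp(position, orientation): joint-space move of the TCP to a pose.
- arm.move_straight(position, rotation=None, vel=0.15, stop_force=None): straight line of the TCP; rotation=None keeps the orientation; vel is the mean speed in m/s. With stop_force (N) it stops when the force on the tool has changed by that much, and returns True; else False.
- arm.set_joints(angles): joint-space move.
- arm.set_gripper(opening, f_grip=None): finger opening in m; f_grip is the grip in N (None keeps the last); returns when the fingers have stopped.
- arm.pause(seconds).
- arm.ik(position, orientation): joint angles nearest the present ones, or None.
- get_image(name): name is "scene" or "top" or "wrist"; returns the picture (420x560x3 uint8, red, green, blue); there is no depth.
- camera_params(name): a dict with "fx", "fy", "cx", "cy" (pixels), "cam_to_world" (4x4, takes a point from camera to world coordinates); the wrist camera has in their place "mount" (4x4, takes a point from camera to tool coordinates, whose origin is the TCP and whose axes are the flange's). Camera axes: x right, y up, looking along -z (the intrinsics and any distortion apply to the point x, -y, -z); pixel columns grow to the right and rows downward; lengths in m; the calibration is good to about 2 mm. The wrist camera is an equidistant fisheye: a pixel r from the principal point sees the ray r / f radians off the axis. A picture is of the moment at which its call begins: read the wrist's pose just before it. camera_params takes no time and is no camera call.
A pose or a line that the arm cannot do raises arm.MotionError and nothing moves.
- arm.close_job(): hands the job in; it is judged then, once.
Readings, each from a call of its own:
- arm.read_time(): time.
- arm.read_qpos(): joint angles.
- arm.read_qvel(): joint speeds.
- arm.read_effort(): joint torques, N m.
- arm.read_tool_pos(): TCP position.
- arm.read_eef_rot(): TCP orientation.
- arm.read_force(): force on the tool from outside, world axes, zero at the start.
- arm.read_moment(): the same for the moment, N m.
- arm.read_opening(): finger opening in m.
- arm.read_gripper_force(): force on a finger pad.
Only numpy, scipy, OpenCV 4.12 (cv2) and the standard library are available. Lean on these libraries where they do the work, as an engineer would, in place of code of your own. Each camera call takes 0.05 s, during which the arm holds its last target. There are 200 camera calls.

## Task

Get the folding cradle on the teak plank ready for the gourd: pry up each of its two flat-lying wings from beneath until it snaps over by itself and stands open. Then test by touch that each has locked: with the fingertips between the wings, push the upper part of the left wing (robot's left) outwards about a centimetre so that it gives and springs back, then do the same to the right wing, and leave both standing open. Be gentle with the cradle, and leave the gourd, jars and bombilla where they are.

Things in the scene. Friction and masses are not known exactly. Their poses are not given: they have to be found in the camera images.
- cradle: Folding cradle screwed to the level teak plank (top at z 0.022). Origin: centre of its underside; z up, x along its two hinges, y to the left wing. Teak foot 110 (x) by 78 (y) by 24 mm high with a low cork ring on top; 4 dark steel ears, 40 mm high, at the corners (x +-52 to 59, y +-32 to 48 mm). Hinge axes along x at y = +-42 mm, 34 mm above the origin. Open, the wings stand 119 mm high
- wing_left (a joint): angle of the wing on cradle +y: 0 folded, level (stop); 1.45 rad open, 7 degrees short of upright (stop). Over-centre spring: pushes back to folded below a dead centre at 0.75 to 0.9 rad (varies), beyond it snaps open by itself. Resists lifting with about 5 N at the lip when folded, falling to 0 at dead centre; held open by 0.35 N m. An open wing pushed outwards past dead centre folds again
- wing_right (a joint): the same for the wing on cradle -y: 0 folded, 1.45 rad open; both wings rise towards the middle. The plank spans x 0.37 to 0.83, y -0.72 to 0.72
- wing_left_lip (a point): middle of the left wing's free edge (lip), mid-thickness, 85 mm from the hinge axis. The wing is a flat steel plate 100 mm wide (along x), 4 mm thick, from 5 to 85 mm from its axis, with a 2 mm cork pad on its upper face. Folded it sticks out level (lip at cradle y = 127 mm), 32 mm of clear air below. A shut gripper tilted 45 degrees, pointing inwards and down, fits under the lip from outside
- wing_right_lip (a point): the same for the right wing, lip at cradle y = -127 mm when folded
- gourd: loose palo santo mate gourd of dark wood, upright, 76 mm across, 92 mm high, 0.18 kg; origin at the centre of its underside. Bystander
- jar_a: loose empty glass jar with a steel twist cap, upright, 72 mm across, 110 mm high, 0.28 kg; origin at the centre of its underside. Bystander
- jar_b: second such jar, same size. Bystander
- bombilla: loose steel drinking straw lying on the plank, 8 mm thick, 170 mm long, bent at one end; origin under the middle of its straight part, x along it. Bystander

How it is judged:
By the outcome, as a careful person would: the job done as asked, in the order asked, and still so for the second after the job is handed in, with the robot touching nothing.
It also fails if it takes over 66 s, if anything falls off the work surface, if the arm or the gripper's body presses on something with over 40 N, if the wrist force passes 120 N, or if a joint passes its speed limit or range.

## Working session

There is one attempt and no reset: what is moved stays moved. The work goes in short steps, each a Python script; the robot and the scene stay as the last script left them, time stands still between calls to the robot, and variables do not carry over. Pictures are saved under pics/ and viewed, at most 10 in all, crops included, and the job is handed in when it is done.

```bash
ls; mkdir -p pics
python3 - <<'E'
from station import arm,get_image,camera_params
import cv2,numpy as np
for n in("scene","top"):
    cv2.imwrite(f"pics/{n}0.png",get_image(n)[:,:,::-1]); p=camera_params(n); print(n,{k:(np.round(v,4).tolist()) for k,v in p.items()})
p=camera_params("wrist");print({k:(np.round(v,4).tolist()) for k,v in p.items()})
print(arm.read_time(),arm.read_eef_rot())
E
```

```text
pics
scene {'fx': 423.1778, 'fy': 423.1778, 'cx': 276.2312, 'cy': 211.9398, 'cam_to_world': [[0.3304, -0.6566, 0.678, 1.2223], [0.9436, 0.2151, -0.2516, -0.2147], [0.0194, 0.7229, 0.6906, 0.7048], [0.0, 0.0, 0.0, 1.0]]}
top {'fx': 438.9491, 'fy': 438.9491, 'cx': 279.3063, 'cy': 211.3127, 'cam_to_world': [[0.0031, 0.9894, -0.1452, 0.5081], [-0.9999, 0.0017, -0.0102, -0.001], [-0.0098, 0.1452, 0.9894, 0.8645], [0.0, 0.0, 0.0, 1.0]]}
{'fx': 325.1923, 'fy': 325.1923, 'cx': 281.9883, 'cy': 208.2579, 'mount': [[0.0014, 0.9628, 0.27, 0.0781], [1.0, -0.0016, 0.0007, 0.0007], [0.0011, 0.27, -0.9628, -0.2062], [0.0, 0.0, 0.0, 1.0]]}
0.1 [-3.07832796e+00 -6.18842918e-01  6.87717435e-05]
```

View pics/scene0.png

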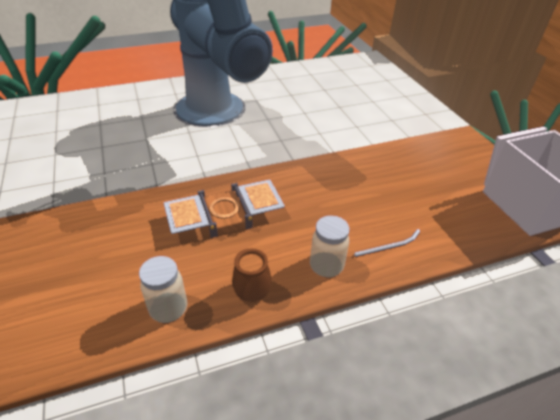

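View pics/top0.png

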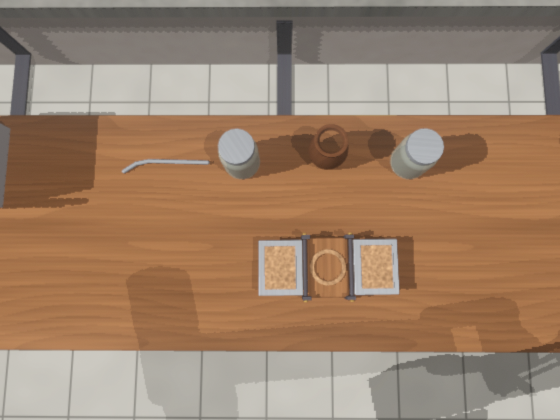

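The top view shows the cradle centred at about (328,267), with the left wing at about (281,268) and the right wing at about (376,267). The jars sit at (239,155) and (417,155), the gourd at (330,147) and the bombilla at (170,162). The scene view shows the wings at about (186,213) and (261,196). Next I'll measure the wings in both views.

```bash
cat > h.py <<'E'
import cv2,numpy as np
from station import arm,get_image,camera_params
from scipy.spatial.transform import Rotation as R
def ray(n,uv):
    p=camera_params(n);T=p["cam_to_world"]
    d=np.array([(uv[0]-p["cx"])/p["fx"],-(uv[1]-p["cy"])/p["fy"],-1.])
    return T[:3,3],T[:3,:3]@d
def onz(n,uv,z):
    o,d=ray(n,uv);return o+d*(z-o[2])/d[2]
def tri(a,b):
    A=np.zeros((3,3));v=np.zeros(3)
    for n,uv in(("scene",a),("top",b)):
        o,d=ray(n,uv);d=d/np.linalg.norm(d);P=np.eye(3)-np.outer(d,d);A+=P;v+=P@o
    return np.linalg.solve(A,v)
E
python3 - <<'E'
from h import *
out={}
for n,box in(("top",(225,425,225,310)),("scene",(155,295,170,240))):
    im=cv2.imread(f"pics/{n}0.png");hsv=cv2.cvtColor(im,cv2.COLOR_BGR2HSV)
    m=((hsv[:,:,1]<90)&(hsv[:,:,2]>110)).astype(np.uint8)*255
    k=np.zeros_like(m);k[box[2]:box[3],box[0]:box[1]]=255;m&=k
    cs,_=cv2.findContours(m,cv2.RETR_EXTERNAL,cv2.CHAIN_APPROX_NONE)
    cs=sorted(cs,key=cv2.contourArea)[-2:];print(n,[cv2.contourArea(c) for c in cs])
    vis=im.copy();q=[]
    for c in cs:
        h=cv2.convexHull(c);e=1
        while len(a:=cv2.approxPolyDP(h,e,True))>4:e+=.5
        a=a[:,0].astype(np.float64);q.append(a);print(e,a.tolist(),cv2.minAreaRect(c))
        cv2.polylines(vis,[a.astype(int)],True,(0,255,0),1)
    out[n]=q
    x0,x1,y0,y1=box;cv2.imwrite(f"pics/{n}1.png",cv2.resize(vis[y0:y1,x0:x1],None,fx=3.5,fy=3.5))
# order corners by world xy on z=.058, match
def W(n,a):return np.array([onz(n,p,.058) for p in a])
for qt in out["top"]:
    wt=W("top",qt)
    qs=min(out["scene"],key=lambda a:np.linalg.norm(W("scene",a).mean(0)-wt.mean(0)));ws=W("scene",qs)
    P=[]
    for p,w in zip(qt,wt):
        j=np.argmin(np.linalg.norm(ws-w,axis=1));P.append(tri(qs[j],p))
    P=np.array(P);print("tri\n",P.round(4),"mean",P.mean(0).round(4),"\nplane top\n",wt.round(4),"\nscene",ws.round(4).tolist())
E
cd pics; python3 -c "
import cv2,numpy as np
a=cv2.imread('top1.png');b=cv2.imread('scene1.png');w=max(a.shape[1],b.shape[1])
p=lambda i:cv2.copyMakeBorder(i,0,0,0,w-i.shape[1],0)
cv2.imwrite('c1.png',np.vstack([p(a),p(b)]))"
```

```text
top [2422.0, 2462.5]
2.0 [[300.0, 239.0], [303.0, 294.0], [258.0, 295.0], [258.0, 241.0]] ((280.5, 267.0), (56.0, 45.0), 90.0)
2.0 [[395.0, 238.0], [399.0, 293.0], [355.0, 295.0], [353.0, 239.0]] ((375.7341613769531, 266.4927062988281), (56.378726959228516, 45.66520690917969), 88.21009063720703)
scene [1062.5, 1219.0]
1 [[269.0, 179.0], [284.0, 206.0], [249.0, 216.0], [237.0, 185.0]] ((260.4960632324219, 195.98487854003906), (33.015132904052734, 41.01123046875), 75.52970886230469)
2.0 [[198.0, 194.0], [209.0, 223.0], [171.0, 233.0], [164.0, 202.0]] ((185.88880920410156, 213.2866973876953), (33.25564956665039, 40.41241455078125), 76.50426483154297)
tri
 [[ 0.5747 -0.0345  0.0507]
 [ 0.4755 -0.0367  0.0612]
 [ 0.4731  0.044   0.0573]
 [ 0.5713  0.046   0.0546]] mean [0.5237 0.0047 0.0559] 
plane top
 [[ 0.5751 -0.0309  0.058 ]
 [ 0.4756 -0.0359  0.058 ]
 [ 0.4736  0.0454  0.058 ]
 [ 0.5712  0.0464  0.058 ]] 
scene [[0.4736, 0.0424, 0.058], [0.5746, 0.044, 0.058], [0.581, -0.0399, 0.058], [0.4715, -0.0367, 0.058]]
tri
 [[ 0.5772 -0.2075  0.0554]
 [ 0.478  -0.2087  0.058 ]
 [ 0.4741 -0.1301  0.0572]
 [ 0.5753 -0.1278  0.0586]] mean [ 0.5262 -0.1686  0.0573] 
plane top
 [[ 0.5773 -0.2052  0.058 ]
 [ 0.478  -0.2089  0.058 ]
 [ 0.4742 -0.1297  0.058 ]
 [ 0.5753 -0.1282  0.058 ]] 
scene [[0.4748, -0.1306, 0.058], [0.5749, -0.1275, 0.058], [0.579, -0.2091, 0.058], [0.4781, -0.2086, 0.058]]
```

View pics/c1.png

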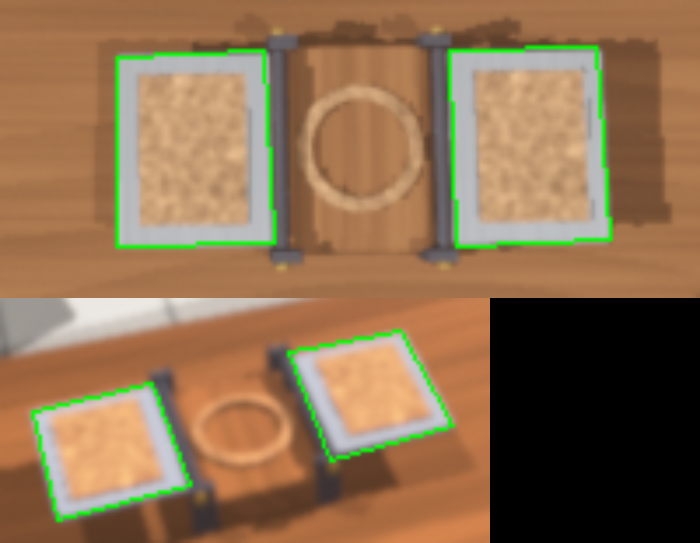

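```bash
cat >> h.py <<'E'
C=np.array([.525,-.0813]);YAW=.015;HZ=.056;HU=.042
def P(s,u,z):  # u: distance outward from hinge in cradle frame, z above hinge
    v=s*(HU+u);return np.array([C[0]-np.sin(YAW)*v,C[1]+np.cos(YAW)*v,HZ+z])
def rot(s,flip,tilt=np.pi/4):
    z=np.array([0,-s*np.sin(tilt),-np.cos(tilt)]);y=np.array([flip,0,0.]);x=np.cross(y,z)
    return (R.from_euler('z',YAW)*R.from_matrix(np.c_[x,y,z])).as_rotvec()
D=.016
def tip(s,th,gap=0,back=0):
    c,n=np.cos(th),np.sin(th);q=np.sqrt(.5)
    if th<np.pi/4: u,z=.085*c+.002*n-D*q,.085*n-.002*c-D*q
    else: r=.085-D;u,z=r*c+.002*n,r*n-.002*c
    return P(s,u+q*(.008+gap+back),z+q*(-.008-gap+back))
E
python3 - <<'E'
from h import *
for s in(1,-1):
  for f in(1,-1):
    print(s,f)
    for p in(tip(s,0,.005,.1),tip(s,0,.005),tip(s,.6),tip(s,1.05)):
        j=arm.ik(p,rot(s,f));print(p.round(3),None if j is None else np.round(j,2))
for f in(1,-1): print(arm.ik(P(1,-.042,.066),rot(1,f,0)))
E
```

```text
1 1
[0.522 0.114 0.104] [ 0.38  0.36  1.74 -0.73  1.43  0.62]
[0.523 0.044 0.033] [ 0.27  0.41  1.83 -0.8   1.26  0.66]
[0.523 0.026 0.085] [ 0.24  0.31  1.85 -0.8   1.31  0.57]
[0.524 0.002 0.109] [ 0.2   0.25  1.87 -0.8   1.31  0.52]
1 -1
[0.522 0.114 0.104] [ 0.38  0.36  1.74 -0.73  1.43 -2.52]
[0.523 0.044 0.033] [ 0.27  0.41  1.83 -0.8   1.26 -2.49]
[0.523 0.026 0.085] [ 0.24  0.31  1.85 -0.8   1.31 -2.57]
[0.524 0.002 0.109] [ 0.2   0.25  1.87 -0.8   1.31 -2.62]
-1 1
[ 0.528 -0.277  0.104] [-0.9   0.58  1.43  0.45  1.78 -0.98]
[ 0.527 -0.206  0.033] [-0.84  0.59  1.57  0.48  1.62 -0.99]
[ 0.527 -0.189  0.085] [-0.82  0.49  1.6   0.5   1.67 -0.95]
[ 0.526 -0.165  0.109] [-0.8   0.43  1.64  0.51  1.69 -0.92]
-1 -1
[ 0.528 -0.277  0.104] [-0.9   0.58  1.43  0.45  1.78  2.16]
[ 0.527 -0.206  0.033] [-0.84  0.59  1.57  0.48  1.62  2.15]
[ 0.527 -0.189  0.085] [-0.82  0.49  1.6   0.5   1.67  2.19]
[ 0.526 -0.165  0.109] [-0.8   0.43  1.64  0.51  1.69  2.22]
[-3.67206541e-01  2.70459407e-02  1.90823779e+00 -4.44089210e-16
  1.20630892e+00 -3.82206541e-01]
None
```

```bash
cat >> h.py <<'E'
def pry(s):
    r=rot(s,1)
    arm.move_ptp(tip(s,0,.005,.12),r)
    print("insert hit",arm.move_straight(tip(s,0,.005),r,vel=.1,stop_force=8),arm.read_time())
    f0=np.array(arm.read_force());touched=False
    for th in np.r_[.0,.15,.3,.45,.6,.7,np.pi/4,.86,.92,.98,1.04]:
        hit=arm.move_straight(tip(s,th),r,vel=.06,stop_force=20)
        f=np.array(arm.read_force())-f0
        print(round(th,2),hit,f.round(1),(np.array(arm.read_tool_pos())-tip(s,th)).round(4))
        if hit:break
        touched|=np.linalg.norm(f)>2
        if touched and th>.8 and np.linalg.norm(f)<.6:break
    print("t",arm.read_time())
E
python3 - <<'E'
from h import *
arm.set_gripper(0,10)
pry(-1)
for n in("scene","top"):cv2.imwrite(f"pics/{n}2.png",get_image(n)[:,:,::-1])
a=cv2.imread("pics/scene2.png")[110:270,120:340];b=cv2.imread("pics/top2.png")[190:350,230:450]
cv2.imwrite("pics/c2.png",cv2.resize(np.hstack([a,b]),None,fx=1.8,fy=1.8))
E
```

```text
insert hit False 4.3417
0.0 False [ 0.6  1.1 -1.3] [ 0.0003 -0.0003  0.0005]
0.15 False [ 0.3  0.9 -0.9] [ 0.0003 -0.0004  0.0007]
0.3 False [ 0.3  1.1 -0.5] [ 0.0002 -0.0002  0.0005]
0.45 False [-0.2  0.6 -1.4] [ 0.0002 -0.0001  0.0005]
0.6 False [-0.6 -0.2 -0.6] [0.0002 0.     0.0004]
0.7 False [-0.1  0.5 -1.4] [0.0001 0.0001 0.0003]
0.79 False [ 0.1  0.  -1.1] [0.0001 0.0001 0.0003]
0.86 False [ 1.2  0.2 -1.2] [0.0001 0.0001 0.0002]
0.92 False [ 0.2  0.8 -1.5] [0.     0.0001 0.0001]
0.98 False [ 0.2  1.1 -1. ] [0.     0.0001 0.0002]
1.04 False [ 0.6  1.2 -0.9] [0.0001 0.0001 0.0001]
t 7.5917
```

View pics/c2.png

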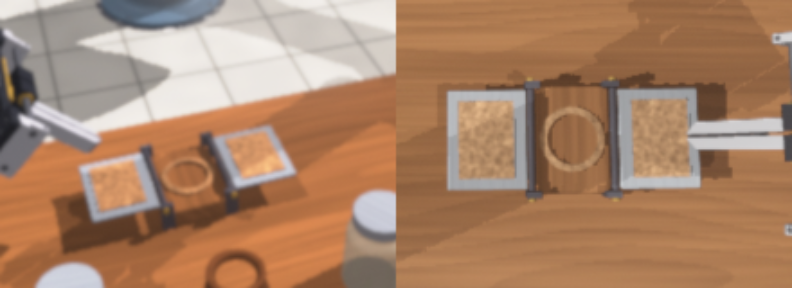

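The picture shows both wings still flat. The shut finger is visible at scene (173,185) and top (393,265), outside and apparently above the right lip, so the pry missed. I'll triangulate the tip.

Run:
```python
from h import *
print(tri((173,185),(393,265)),arm.read_tool_pos(),R.from_rotvec(arm.read_eef_rot()).as_matrix().round(3).tolist(),arm.read_opening())
for n in("scene","top"):
    p=camera_params(n);T=np.linalg.inv(p["cam_to_world"]);c=T@np.r_[arm.read_tool_pos(),1]
    print(n,p["cx"]-p["fx"]*c[0]/c[2],p["cy"]+p["fy"]*c[1]/c[2])
```

```text
[ 0.52563831 -0.18208218  0.13871965] [ 0.52625516 -0.16555808  0.10885843] [[-0.011, 1.0, -0.011], [0.707, 0.015, 0.707], [0.707, 0.0, -0.707]] 9.953636386667594e-05
scene 184.01792555486352 194.5675313226063
top 380.2158714775531 265.31100639468127
```

Run:
```python
from h import *
I={n:np.ascontiguousarray(get_image(n)[:,:,::-1]) for n in("scene","top","wrist")}
a=I["scene"][150:225,130:230];b=I["top"][225:300,350:450];w=I["wrist"]
a,b=[cv2.resize(i,None,fx=4,fy=4,interpolation=cv2.INTER_NEAREST) for i in(a,b)]
cv2.circle(a,(int(54*4),int(44.6*4)),3,(0,255,0),1);cv2.circle(b,(int(30.2*4),int(40.3*4)),3,(0,255,0),1)
cv2.imwrite("pics/c3.png",np.vstack([np.hstack([a,b]),cv2.resize(w[60:340],(560,280))[:, :].copy() if 0 else cv2.copyMakeBorder(w[120:400],0,0,0,240,0)]))
```

```text
(no output)
```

View pics/c3.png

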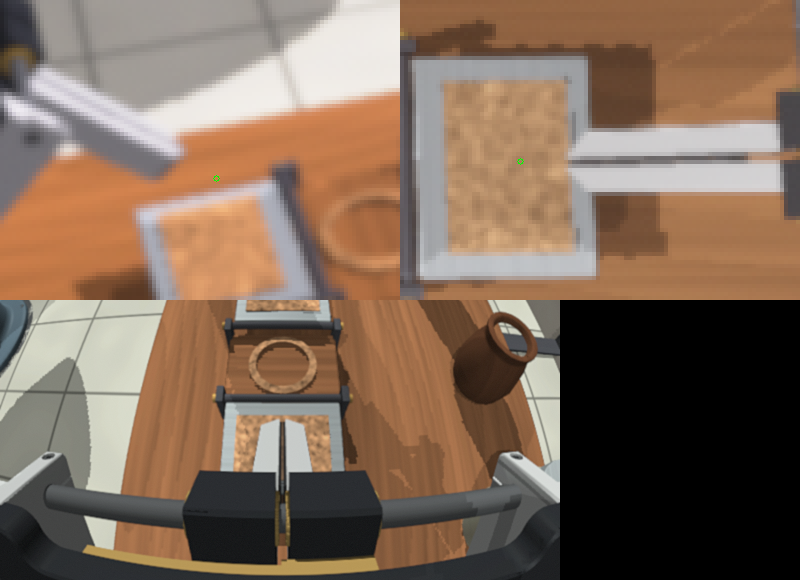

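Run:
```python
from h import *
t=np.array(arm.read_tool_pos());M=R.from_rotvec(arm.read_eef_rot()).as_matrix()
for a in((175.7,187.5),(173.5,189),(171,193.7)):
    p=tri(a,(392,265));print(p.round(4),"in tool",(M.T@(p-t)).round(4))
p=camera_params("wrist");Tm=np.array(p["mount"])
def proj(pt): # tool coords
    c=np.linalg.inv(Tm)@np.r_[pt,1];d=np.array([c[0],-c[1],-c[2]]);r=np.hypot(d[0],d[1]);th=np.arctan2(r,d[2]);return (p["cx"]+p["fx"]*th*d[0]/r,p["cy"]+p["fy"]*th*d[1]/r)
for z in(0,-.01,-.02,-.03,-.04):print(z,proj([0,0,z]),proj([.008,0,z]))
for q in([.525,-.081,.05],[C[0]-.055,C[1]-.042,.06],[C[0]+.055,C[1]-.042,.06],[.525,-.207,.058]):
    print("world",q,np.round(proj(M.T@(np.array(q)-t))))
```

```text
[ 0.5263 -0.1798  0.1323] in tool [ 0.0066 -0.0002 -0.0266]
[ 0.5259 -0.1828  0.1283] in tool [ 0.0017 -0.0006 -0.026 ]
[ 0.5258 -0.1877  0.1163] in tool [-0.0103 -0.0008 -0.021 ]
0 (np.float64(282.5552273751738), np.float64(237.51584421454868)) (np.float64(282.55998423286195), np.float64(226.36009769135816))
-0.01 (np.float64(282.5485991257822), np.float64(242.9546183146768)) (np.float64(282.55370885081254), np.float64(231.3692968323516))
-0.02 (np.float64(282.5412333828717), np.float64(248.89308209948683)) (np.float64(282.5467326019144), np.float64(236.85185706733236))
-0.03 (np.float64(282.53300972235877), np.float64(255.3988488590201)) (np.float64(282.53893894064095), np.float64(242.87459480163204))
-0.04 (np.float64(282.52378212810385), np.float64(262.5512496241993)) (np.float64(282.530185710211), np.float64(249.5166645224056))
world [0.525, -0.081, 0.05] [283. 182.]
world [np.float64(0.47000000000000003), np.float64(-0.12329999999999999), 0.06] [220. 215.]
world [np.float64(0.5800000000000001), np.float64(-0.12329999999999999), 0.06] [344. 217.]
world [0.525, -0.207, 0.058] [280. 312.]
```

The wrist view confirms the arm pose, since the cradle projects where it should. The fingers physically end about 22 mm behind the reported TCP: the tip is seen at wrist (283,238), and the scene and top views agree. I'll shift the targets by that amount and retry.

```bash
sed -i 's/^    return P(s,u+q\*(.008+gap+back),z+q\*(-.008-gap+back))/    back-=TB;return P(s,u+q*(.008+gap+back),z+q*(-.008-gap+back))/; s/^D=.016/D=.016;TB=.022/; s/^        touched|=/        if th>.4 and not touched: print("no touch");break\n        touched|=/' h.py
python3 - <<'E'
from h import *
pry(-1)
for n in("scene","top"):cv2.imwrite(f"pics/{n}4.png",get_image(n)[:,:,::-1])
a=cv2.imread("pics/scene4.png")[110:270,120:340];b=cv2.imread("pics/top4.png")[190:350,230:450]
cv2.imwrite("pics/c4.png",cv2.resize(np.hstack([a,b]),None,fx=1.8,fy=1.8))
E
```

```text
insert hit False 9.7083
0.0 False [ 0.2 -4.  -1.5] [ 0.0001 -0.0009 -0.0001]
0.15 False [-1.2 -5.8 -4.7] [ 0.0001 -0.0008 -0.0003]
0.3 False [-2.3 -7.3 -3. ] [ 0.0001 -0.0008 -0.0002]
0.45 False [-1.4 -6.4 -1.1] [ 0.0002 -0.0006 -0.    ]
0.6 False [-0.9 -3.8  0.5] [ 0.0002  0.0003 -0.    ]
0.7 False [-1.1 -1.1 -1.1] [0.     0.0007 0.0001]
0.79 False [-0.7  0.7 -0.3] [-0.      0.0005  0.0004]
0.86 False [-0.2  0.5  0.1] [0.     0.0002 0.0003]
t 12.2083
```

View pics/c4.png

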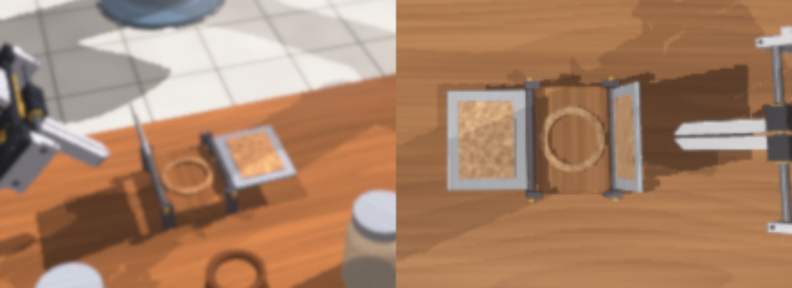

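The right wing stands open, seen edge-on at scene crop (145,140), and the finger is clear of it. Next, the left wing.

Run:
```python
from h import *
p=np.array(arm.read_tool_pos())
arm.move_straight(p+[0,-.07,.10],vel=.2)
arm.move_ptp([.525,-.08,.33],rot(1,1,0))
arm.move_ptp(tip(1,0,.005,.16),rot(1,1))
pry(1)
p=np.array(arm.read_tool_pos())
arm.move_straight(p+[0,.07,.10],vel=.2)
for n in("scene","top"):cv2.imwrite(f"pics/{n}5.png",get_image(n)[:,:,::-1])
a=cv2.imread("pics/scene5.png")[110:270,120:340];b=cv2.imread("pics/top5.png")[190:350,230:450]
cv2.imwrite("pics/c5.png",cv2.resize(np.hstack([a,b]),None,fx=1.8,fy=1.8));print(arm.read_time())
```

```text
insert hit False 16.9
0.0 False [ 1.1  5.7 -5.1] [-0.      0.0013 -0.0008]
0.15 False [ 1.   6.9 -3.8] [-0.      0.0012 -0.0006]
0.3 False [-1.   6.6 -2.9] [-0.      0.0011 -0.0003]
0.45 False [-0.9  5.1 -0.2] [0.0001 0.0007 0.0001]
0.6 False [ 0.1  3.4 -0.3] [ 0.0003 -0.0001  0.0002]
0.7 False [ 1.1  1.  -0.3] [ 0.0002 -0.0005  0.0005]
0.79 False [-0.1 -0.9 -0.5] [ 0.0001 -0.0004  0.0005]
0.86 False [-0.  -0.5 -0.2] [ 0.0001 -0.0002  0.0003]
t 19.4
20.2583
```

View pics/c5.png

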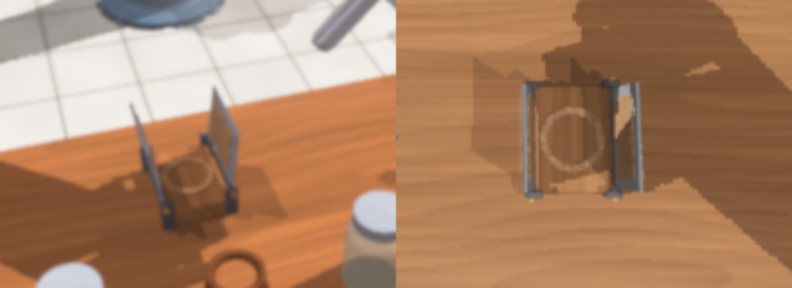

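Both wings stand open, at scene crop (145,150) and (225,120). Next, the touch tests, left then right.

Run:
```python
from h import *
r=rot(1,1,0);Z=.100-HZ
T=lambda v,z=Z:P(1,v-HU,z)
arm.move_ptp(T(0,.27),r)
print("down",arm.move_straight(T(0),r,vel=.15,stop_force=8))
pos=lambda:float(np.array(arm.read_tool_pos())[1]-C[1])
for s in(1,-1):
    arm.move_straight(T(s*.028),r,vel=.08,stop_force=8)
    arm.pause(.2);f0=np.array(arm.read_force())
    hit=arm.move_straight(T(s*.050),r,vel=.02,stop_force=2.5);v=pos()*s
    print(s,"contact",hit,round(v,4),(np.array(arm.read_force())-f0).round(1))
    if not hit: print("no contact");break
    for d in(.003,.006,.0095):
        h2=arm.move_straight(T(s*(v+d)),r,vel=.03,stop_force=15)
        print("  ",d,h2,round(pos()*s,4),(np.array(arm.read_force())-f0).round(1))
    if s==1: im=get_image("scene")
    for d in(.006,.003,0,-.006):
        arm.move_straight(T(s*(v+d)),r,vel=.03);print("  back",d,(np.array(arm.read_force())-f0).round(1))
    arm.move_straight(T(0),r,vel=.1)
    im2=get_image("scene");i3=get_image("top")
    cv2.imwrite(f"pics/t{s}.png",cv2.resize(np.hstack([i[:,:,::-1][y:y+150,x:x+140] for i,y,x in((im,110,130),(im2,110,130),(i3,190,260))]),None,fx=1.9,fy=1.9))
    print("t",arm.read_time())
```

```text
down False
1 contact True 0.0399 [-1.5 -3.3  1.3]
   0.003 False 0.0423 [-0.2 -6.4 -0.1]
   0.006 False 0.0455 [ 0.9 -5.2 -0. ]
   0.0095 False 0.0492 [-0.2 -5.7 -2. ]
  back 0.006 [-2.5 -6.4  0.5]
  back 0.003 [-2.9 -5.5  3.1]
  back 0 [-1.7 -2.5  1.8]
  back -0.006 [-1.5 -1.2  1.1]
t 26.775
-1 contact True 0.0386 [2.2 0.3 1.3]
   0.003 False 0.0408 [ 2.1  4.6 -0.7]
   0.006 False 0.0438 [ 3.1  3.9 -0.3]
   0.0095 False 0.0473 [ 2.5  4.6 -1.8]
  back 0.006 [ 0.8  4.8 -0.3]
  back 0.003 [0.  3.6 0.6]
  back 0 [-0.3  1.5  0.3]
  back -0.006 [ 1.  -0.7 -1.9]
t 30.6
```

View pics/t1.png

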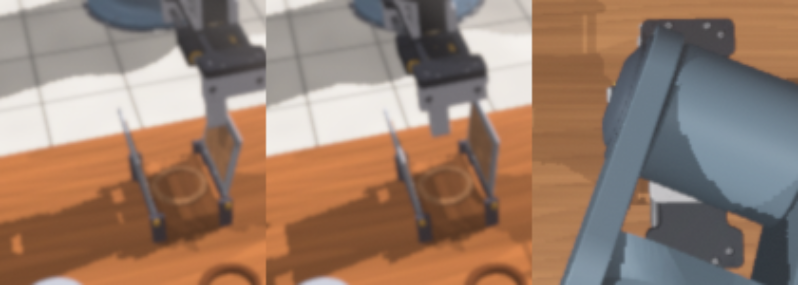

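The left wing gave at about 5–6 N and sprang back. On the right, the contact stop may have tripped slightly early, so I'll repeat that push to a full centimetre and then withdraw.

Run:
```python
from h import *
r=rot(1,1,0);Z=.100-HZ
T=lambda v,z=Z:P(1,v-HU,z)
f0=np.array(arm.read_force())
arm.move_straight(T(-.034),r,vel=.08,stop_force=8)
print(arm.move_straight(T(-.0495),r,vel=.03,stop_force=15),np.array(arm.read_tool_pos())[1]-C[1],(np.array(arm.read_force())-f0).round(1))
arm.move_straight(T(-.034),r,vel=.03);arm.pause(.2);print((np.array(arm.read_force())-f0).round(1))
arm.move_straight(T(0),r,vel=.1)
arm.move_straight(T(0,.24),r,vel=.15)
arm.move_ptp([.45,-.5,.3],r)
print(arm.read_time())
a=get_image("scene")[:,:,::-1];b=get_image("top")[:,:,::-1]
cv2.imwrite("pics/end.png",cv2.resize(np.hstack([a[100:330],b[100:330]]),(800,164*1)) if 0 else np.vstack([a[110:320],b[110:320]]))
```

```text
False -0.04805267901117853 [ 2.2  5.  -0.8]
[ 1.1 -0.1  0.5]
36.225
```

View pics/end.png

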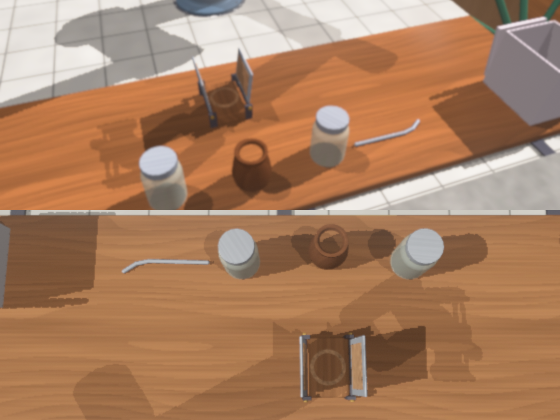

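Both wings stand open, at top (304,367) and (358,367) in this crop. The gourd, jars and bombilla have not moved, and the arm is clear. Handing in.

```bash
python3 -c "
from station import arm
print(arm.close_job())"
```

```text
the job is handed in; nothing more can be done
None
```

The job is handed in: both wings were pried open and stand open after each gave about a centimetre and sprang back (left first, the right pushed twice because its first push fell slightly short), and the gourd, jars and bombilla were left where they were, with about 36 s of the 66 s used.

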